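# Drop-test the tier-lift brake unit

### The job

Do the drop test on the green brake unit. Lift the padlock up and off the hook where it blocks the lever's drop, and stand it gently upright in the middle of the cork mat; then press the yellow test button fully so that the lever drops all the way down on its own, and finally lift the lever back up, over its top point, until it stays in its fully raised home position. Do not knock over the padlock, and leave the washer box and key tin where they are.

Things in the scene. Friction and masses are not known exactly. Their poses are not given: they have to be found in the camera images.
- unit: Green cast-iron brake unit, fixed. Origin under it on the table; its front is -x, z up. Foot plate x -75 to 75, y -120 to 190, 12 mm high. Housing x -55 to 55, y -110 to 40, top 76 mm high, yellow button on top. The red lever swings outside the +y face. A square post (14 mm thick, at x -45, y 155, 121 mm high) carries the hook.
- hook_bar (a point): Point on the axis of the hook's level bar, 118 mm above the table, about where the padlock hangs. The bar is 8 mm thick, along the unit's x; its post is 80 mm to the +x side of this point; 25 to 29 mm to the -x side its end turns up by 14 mm (highest point 136 mm above the table).
- padlock: Brass padlock, 0.45 kg, origin under its base. Body 30 (x) by 60 (y) by 60 (z) mm; steel shackle above, 10 mm thick, legs at y -22 and 22, underside of its top bar at z 85, top at z 95. Hangs by it, axes parallel to the unit's: lift over 14 mm, then draw to the unit's -x. Grip the body across its 60 mm from above, a finger either side of the hook.
- mat: Cork mat, fixed, 120 by 120 mm and 4 mm thick, origin under its centre.
- test_button_top (a point): Centre of the top face of the round yellow test button, 36 mm across, pressed straight down 8 mm against a spring (5 N at the bottom); the lever trips at about 5 mm.
- test_button (a joint): Button travel in m, 0 released, 0.008 fully pressed.
- lever (a joint): Lever angle in rad. 0: home, raised and leaning 0.15 rad back (to the unit's +x) past upright, resting there by its weight. 1.70: dropped, level, pointing to the unit's -x. It is upright at 0.15 and falls to whichever side it leans.
- lever_grip (a point): Middle of the lever's knurled steel grip, a round bar 16 mm thick along the unit's y, from the red arm (48 mm to the -y side of this point) to 45 mm to the +y side. Swings on a 130 mm radius about lever_pivot. Can be pinched from above, fingers closing along the unit's x, throughout the swing.
- lever_pivot (a point): Point on the lever's turning axis (the unit's y), 55 mm above the table, at the same y as lever_grip. Lever angle a puts the grip at x = 130 sin(0.15-a), z = 130 cos(0.15-a) mm from here in the unit's axes.
- washer_box: Red washer box, loose, 100 by 80 by 50 mm high, origin under it. Leave alone.
- key_tin: Round brass key blank tin, loose, 93 mm across, 66 mm high, origin under it. Leave alone.
There are look-alikes about, which are no part of the job. What is shaped like the padlock but blue is not meant. Several things look just like the mat: the one meant starts nearest to the robot's base.

How it is judged:
By the outcome, as a careful person would: the job done as asked, in the order asked, and still so for the second after the job is handed in, with the robot touching nothing.
It also fails if it takes over 72 s, if anything falls off the work surface, if the arm or the gripper's body presses on something with over 40 N, if the wrist force passes 120 N, or if a joint passes its speed limit or range.

### The arm

A 6-joint arm with a two-finger parallel gripper is mounted at the origin on the work surface. World frame = base frame: x ahead of the robot, y to its left, z up, the work surface at z = 0. Lengths are in mm, angles in rad, forces in N, time in s.
With the tool pointing down it reaches from about 325 to 875 mm from the base axis. Payload 4.4 kg.
Tool frame: the origin (TCP) lies between the finger pads; the fingertips stand 11 mm ahead of it and the grasp point (between the pads) lies 8 mm behind it; z points along the fingers, y is the line along which they close (so a half turn about z gives the same grasp; the last joint's range is limited). The gripper opens to 85 mm and grips with 20 to 120 N. Pads are 22 mm wide; open, the fingers measure 114 mm over their backs; the gripper's body (76 mm by 85 mm) begins 54 mm behind the grasp point. The pads swing forward as they close: fully open they stand 13 mm farther back than shut.
Start: joints at [-1.349, 0.207, 1.542, -0, 1.393, -0.15], TCP at [208.881, -535.72, 242.282] pointing down, gripper open.
Joint ranges: [-2.73, 2.73], [-0.86, 2.22], [0.23, 2.46], [-1.11, 4.25], [0.08, 2.63], [-2.82, 2.82]. Speed limits (rad/s): [2.79, 2.79, 3.14, 3.14, 3.14, 3.14].

### API

Orientations are given as a rotation vector (axis times angle).
In Python, from plant import move_ptp, servo_line, goto_joints, grip, pause, solve_ik, sense, camera, calibration, PlanningError, finish_job, find_in, masks_of gives the robot as it stands. The module is installed in compiled form; this text tells all that it offers. Calls block until the motion is done:
- move_ptp(position, orientation): joint-space move of the TCP to a pose.
- servo_line(position, rot=None, rate=150, f_stop=None): straight line of the TCP; rot=None keeps the orientation; rate is the mean speed in mm/s. With f_stop (N) it stops when the force on the tool has changed by that much, and returns True; else False.
- goto_joints(angles): joint-space move.
- grip(opening, grip_force=None): opening from 0.0 (shut) to 1.0 (fully open); grip_force is the grip in N (None keeps the last); returns when the fingers have stopped.
- pause(seconds).
- solve_ik(position, orientation): joint angles nearest the present ones, or None.
- sense(): the state.
- camera(name): name is "side" or "top"; returns the picture (384x512x3 uint8, blue, green, red); there is no depth.
- calibration(name): a dict with "intrinsics" (3x3 intrinsics, pixels), "T" (4x4, takes a point from camera to world coordinates). Camera axes: x right, y up, looking along -z (the intrinsics and any distortion apply to the point x, -y, -z); pixel columns grow to the right and rows downward; lengths in mm; the calibration is good to about 2 mm. A picture is of the moment at which its call begins. calibration takes no time and is no camera call.
A pose or a line that the arm cannot do raises PlanningError and nothing moves.
- finish_job(): hands the job in; it is judged then, once.
Trained networks look in the newest picture that a camera, given by its name, has taken for a name from the list of things; names that differ only in an ending like _2 or _b are one class to them, and where a whole thing is asked for, a point or a joint stands for the part that bears it (a point fixed in the world has none). Each returns a list of dicts, best first, with "p" (0 to 1); they miss things now and then, are a little off and sometimes report something else, mostly with a low value. They report only what shows in the picture. A call takes as long as a camera call. They do not tell look-alikes from the thing itself.
- find_in(query, camera): "xyz" ([x, y, z] in mm, in the coordinates of the camera as it stood for that picture, good to about 4 mm: the middle of the surface that is visible of it).
- masks_of(query, camera): "pixels" (384x512 bool, what is visible of it).
The state is a dict: "t": time; "q": joint angles; "qvel": joint speeds; "joint_efforts": joint torques, N m; "position": TCP position; "eef_rot": TCP orientation; "force": force on the tool from outside, world axes, zero at the start; "torque": the same for the moment, N m; "opening": opening from 0.0 (shut) to 1.0 (fully open); "finger_force": force on a finger pad.
Only numpy, scipy, OpenCV 4.12 (cv2) and the standard library are available. Lean on these libraries where they do the work, as an engineer would, in place of code of your own. Each camera call takes 0.05 s, during which the arm holds its last target. There are 200 camera calls.

## Working session

There is one attempt and no reset: what is moved stays moved. The work goes in short steps, each a Python script; the robot and the scene stay as the last script left them, time stands still between calls to the robot, and variables do not carry over. Pictures are saved under pics/ and viewed, at most 10 in all, crops included, and the job is handed in when it is done.

```bash
mkdir -p pics; cat > h.py <<'E'
import numpy as np, cv2
from plant import *
def w(name,p):
    T=np.array(calibration(name)["T"]); return (T@np.r_[p,1])[:3]
def proj(name,P):
    c=calibration(name);T=np.linalg.inv(np.array(c["T"]));p=(T@np.r_[P,1])[:3]
    K=np.array(c["intrinsics"]);u=K@np.array([p[0],-p[1],-p[2]]);return u[:2]/u[2]
E
python3 - <<'E'
from h import *
print(calibration("side").keys())
ims=[]
for n in ("side","top"):
    im=camera(n); ims.append(im); cv2.imwrite(f"pics/{n}0.png",im)
    print(n,np.array(calibration(n)["T"]).round(2).tolist())
    for q in ["unit","padlock","mat","test_button_top","test_button","lever_grip","lever_pivot","lever","hook_bar","washer_box","key_tin"]:
        try:
            for d in find_in(q,n):
                P=w(n,d["xyz"]); print(n,q,round(d["p"],2),P.round(0),proj(n,P).round(0))
        except Exception as e: print(q,e)
print(sense()["t"])
E
```

```text
dict_keys(['intrinsics', 'T'])
side [[-0.8, 0.42, -0.43, -81.01], [-0.6, -0.57, 0.56, 756.1], [-0.01, 0.71, 0.71, 1104.9], [0.0, 0.0, 0.0, 1.0]]
side unit 0.66 [573.   2.  22.] [239. 209.]
side padlock 0.96 [371. 184.  57.] [256. 278.]
side padlock 0.75 [422.  77.  90.] [265. 233.]
side mat 0.73 [ 445. -276.    4.] [325. 179.]
side mat 0.61 [ 469. -457.    2.] [347. 146.]
side test_button_top 0.49 [ 589. -132.  101.] [261. 162.]
side test_button 0.54 [ 590. -123.  100.] [259. 164.]
side lever_grip 0.57 [588.   5. 170.] [232. 170.]
side lever_pivot 0.56 [572.   2.  18.] [239. 210.]
side lever_pivot 0.24 [ 610. -312.   53.] [289. 141.]
side lever 0.58 [587.  -1. 167.] [233. 170.]
side hook_bar 0.64 [586.   6. 169.] [232. 171.]
side hook_bar 0.62 [571.  -0.  19.] [240. 209.]
side washer_box 0.78 [ 608. -310.   53.] [290. 142.]
side key_tin 0.73 [473. 404.  65.] [164. 317.]
top [[-0.03, 0.99, -0.12, 362.61], [-1.0, -0.03, -0.0, -20.93], [-0.01, 0.12, 0.99, 1276.3], [0.0, 0.0, 0.0, 1.0]]
top unit 0.65 [577. -22.  19.] [252. 172.]
top padlock 0.79 [429.  52.  96.] [225. 223.]
top padlock 0.6 [375. 159.  61.] [187. 245.]
top mat 0.87 [ 448. -284.    2.] [345. 215.]
top mat 0.82 [ 445. -470.    7.] [410. 214.]
top test_button 0.41 [ 600. -134.  101.] [293. 157.]
top lever_grip 0.66 [590.  28. 189.] [232. 155.]
top lever_pivot 0.88 [578. -21.  18.] [251. 171.]
top lever_pivot 0.47 [486. 399.  65.] [ 99. 206.]
top lever 0.82 [585.  25. 189.] [233. 157.]
top hook_bar 0.75 [577. -22.  18.] [252. 172.]
top washer_box 0.6 [ 617. -328.   50.] [361. 153.]
top key_tin 0.6 [485. 393.  68.] [101. 206.]
1.2
```

```bash
python3 - <<'E'
import cv2
for n in ("side","top"):
    im=cv2.imread(f"pics/{n}0.png"); cv2.imwrite(f"pics/{n}0b.png",cv2.resize(im,(800,600),interpolation=cv2.INTER_CUBIC))
from plant import calibration
print(calibration("side")["intrinsics"],calibration("top")["intrinsics"])
E
```

```text
[[500.15315634   0.         261.46847104]
 [  0.         500.15315634 187.14654658]
 [  0.           0.           1.        ]] [[445.67985771   0.         250.55423259]
 [  0.         445.67985771 193.11031917]
 [  0.           0.           1.        ]]
```

View pics/side0b.png

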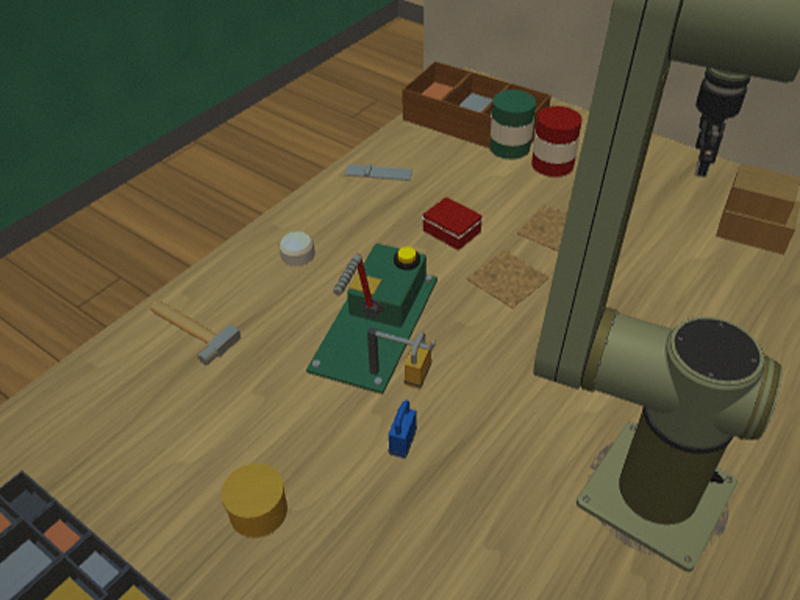

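View pics/top0b.png

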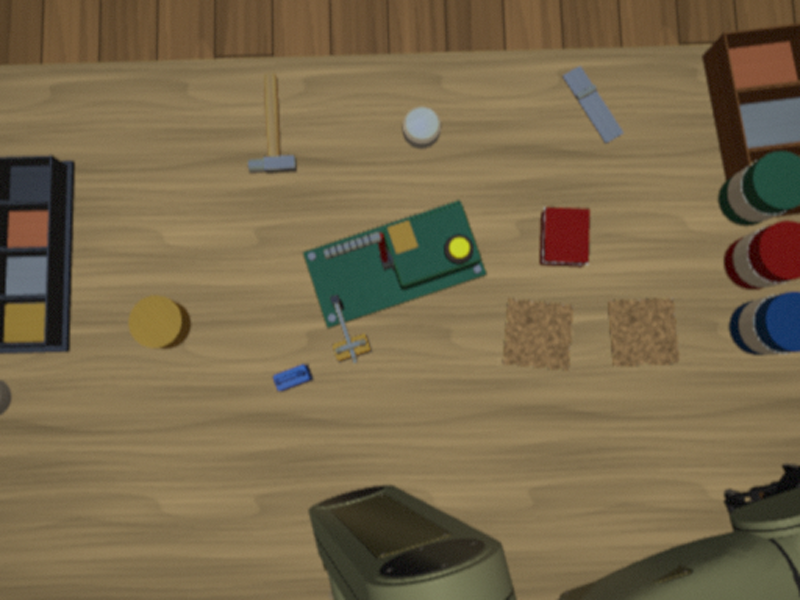

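Side view: the brass padlock is on the hook at about (418,362) in the 800-px picture, with a blue look-alike at (403,430). The unit is at (375,310), button at (407,256) and lever grip at (347,275). One mat is at (508,277) and the other, partly hidden, at (545,228). Top view: brass padlock (351,347), blue one (293,377), mats (538,334) and (643,332), button (459,248), grip (352,246). Only the brass padlock fits the description. Of the mats, the one at (538,334) is nearer the base (about 530 mm against 650 mm). I'll confirm both in enlarged crops.

```bash
python3 - <<'E'
import cv2
t=cv2.imread("pics/top0.png")[120:260,170:370]; cv2.imwrite("pics/topc.png",cv2.resize(t,None,fx=4,fy=4,interpolation=cv2.INTER_CUBIC))
s=cv2.imread("pics/side0.png")[145:295,190:370]; cv2.imwrite("pics/sidec.png",cv2.resize(s,None,fx=4,fy=4,interpolation=cv2.INTER_CUBIC))
E
```

```text
(no output)
```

View pics/topc.png

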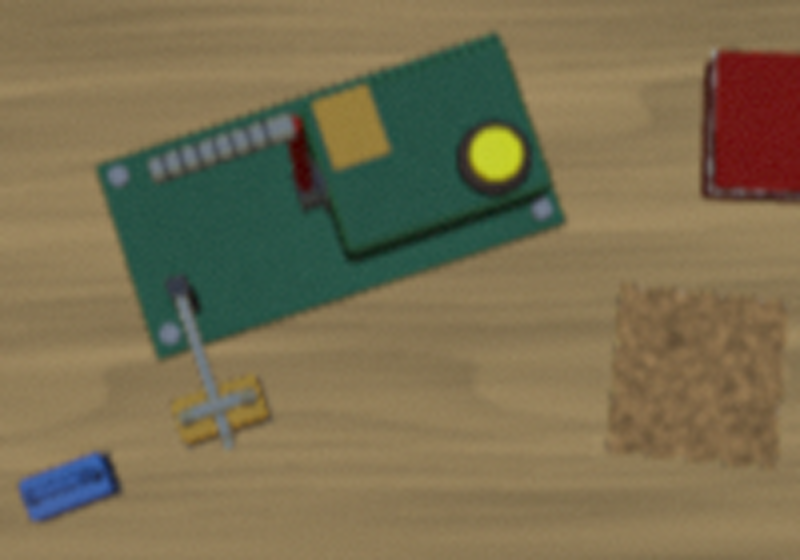

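View pics/sidec.png

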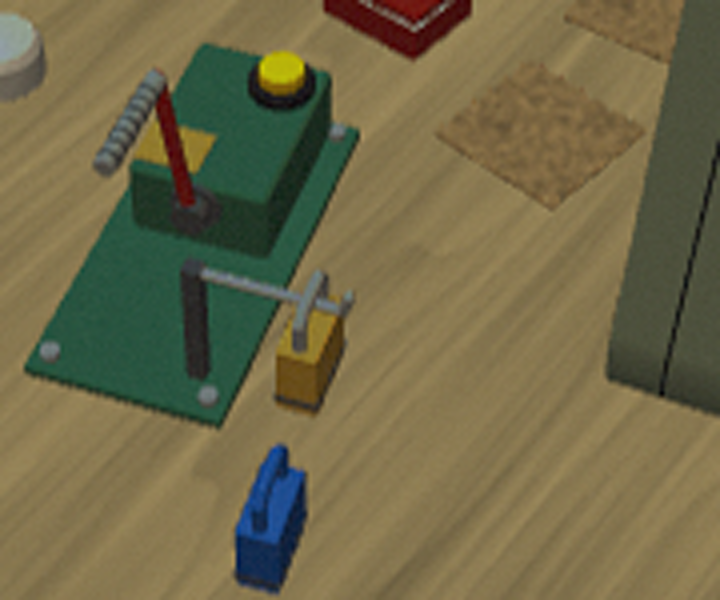

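The crops confirm it. The brass padlock hangs on the hook bar at top-crop (220,408) and side-crop (312,350), and the blue one stands apart. The nearest mat is at top-crop (697,375) and side-crop (541,135). Next I'll triangulate and fit poses.

```bash
cat > fit.py <<'E'
from h import *
from scipy.optimize import least_squares
cal={n:calibration(n) for n in("side","top")}
off={"top":(170,120),"side":(190,145)}
def ray(n,c):
    u=np.array([(c[i]+.5)/4-.5+off[n][i] for i in(0,1)])
    T=np.array(cal[n]["T"]);K=np.array(cal[n]["intrinsics"])
    d=np.linalg.inv(K)@np.r_[u,1]; d=T[:3,:3]@[d[0],-d[1],-d[2]]
    return T[:3,3],d/np.linalg.norm(d)
def tri(t,s):
    o1,d1=ray("top",t);o2,d2=ray("side",s)
    a=np.linalg.lstsq(np.c_[d1,-d2],o2-o1,rcond=None)[0]
    p,q=o1+a[0]*d1,o2+a[1]*d2; return (p+q)/2,np.linalg.norm(p-q)
def atz(n,c,z):
    o,d=ray(n,c); return o+d*(z-o[2])/d[2]
if __name__=="__main__":
    for k,t,s in [("A",(97,165),(26,371)),("C",(565,222),(359,133)),("D",(160,358),(219,424)),("button",(496,153),(283,72)),
      ("gripout",(152,170),(105,162)),("gripin",(295,125),(155,78)),("post",(178,285),(192,266)),("tip",(229,444),(348,297)),
      ("shackle",(217,405),(313,287)),("m1",(622,283),(437,132)),("m2",(786,300),(540,62)),("m3",(775,466),(643,131)),("m4",(606,452),(553,209))]:
        p,e=tri(t,s);print(k,p.round(1),"gap",e.round(1))
    obs=[((75,190,12),(97,165),(26,371)),((75,-120,12),(496,35),None),((-75,-120,12),(565,222),(359,133)),((-75,190,12),(160,358),(219,424)),((-45,155,121),(178,285),(192,266))]
    def res(v,full=False):
        c,s=np.cos(v[2]),np.sin(v[2]);r=[]
        for P,t,sd in obs:
            W=np.array([v[0]+c*P[0]-s*P[1],v[1]+s*P[0]+c*P[1]])
            for n,q in(("top",t),("side",sd)):
                if q: r.append(atz(n,q,P[2])[:2]-W)
        return np.array(r) if full else np.ravel(r)
    f=least_squares(res,[570,-20,.29],x_scale=[1,1,.01],loss="soft_l1");v=f.x;print("unit",v.round(3));print(res(v,True).round(1).tolist())
    c,s=np.cos(v[2]),np.sin(v[2]);R=np.array([[c,-s],[s,c]])
    for k,t,sd in [("button",(496,153),(283,72)),("gripout",(152,170),(105,162)),("gripin",(295,125),(155,78)),("tip",(229,444),(348,297)),("shackle",(217,405),(313,287))]:
        p,e=tri(t,sd);print(k,"unit frame",(R.T@(p[:2]-v[:2])).round(1),p[2].round(1))
    for n,cs in(("top",[(622,283),(786,300),(775,466),(606,452)]),("side",[(437,132),(540,62),(643,131),(553,209)])):
        m=np.array([atz(n,q,4) for q in cs]);print("mat",n,m.mean(0).round(1),np.linalg.norm(np.diff(m,axis=0),axis=1).round(0))
        d=m[1]-m[0];print(np.arctan2(d[1],d[0]).round(3))
    print("lock body top corners z",[atz("top",q,91-18)[:2].round(0) for q in [(172,400),(258,375),(271,415),(185,445)]])
E
python3 fit.py
```

```text
A [6.157e+02 1.456e+02 6.000e-01] gap 2.1
C [ 564.3 -192.1    3.3] gap 0.9
D [474.1 102.2   3. ] gap 0.3
button [ 598.1 -136.2   91.3] gap 2.5
gripout [574.6  87.1 187.2] gap 1.7
gripin [603.5  -1.4 180.4] gap 1.6
post [511.4  78.3 119.8] gap 0.4
tip [406.6  46.5 130.4] gap 0.1
shackle [430.9  53.3 130.1] gap 2.0
m1 [ 5.181e+02 -2.323e+02 -1.000e-01] gap 3.5
m2 [ 499.6 -351.5   -1.1] gap 10.4
m3 [ 386.  -334.4   -2.6] gap 1.1
m4 [ 3.982e+02 -2.146e+02  1.000e-01] gap 1.1
unit [ 5.97963e+02 -5.44100e+01  2.97000e-01]
[[0.2, -4.6], [-6.6, 2.2], [-2.6, 0.7], [2.0, 0.4], [-2.5, 6.3], [2.8, -4.0], [-1.2, 2.1], [1.9, -2.3], [0.9, -1.6]]
button unit frame [-23.8 -78.2] 91.3
gripout unit frame [ 19.  142.2] 187.2
gripin unit frame [20.8 49.1] 180.4
tip unit frame [-153.5  152.5] 130.4
shackle unit frame [-128.2  151.8] 130.1
mat top [ 451.7 -281.3    4. ] [118. 119. 120.]
-1.703
mat side [ 446.6 -279.4    4. ] [122. 111. 117.]
-1.752
lock body top corners z [array([439.,  88.]), array([455.,  29.]), array([428.,  21.]), array([409.,  80.])]
```

```bash
cat >> h.py <<'E'
from scipy.spatial.transform import Rotation as Ro
U=np.array([598.,-54.5]); PSI=0.296
def u2w(x,y,z):
    c,s=np.cos(PSI),np.sin(PSI); return [U[0]+c*x-s*y,U[1]+s*x+c*y,z]
def down(a):  # tool down, closing axis at world angle a
    y=np.array([np.cos(a),np.sin(a),0]);z=np.array([0,0,-1.]);return Ro.from_matrix(np.c_[np.cross(y,z),y,z]).as_rotvec()
def st(k=""):
    s=sense();print(k,round(s["t"],1),np.round(s["position"],1),"F",np.round(s["force"],1),"op",round(s["opening"],3),"ff",np.round(s["finger_force"],1))
    return s
E
python3 - <<'E'
from h import *
from fit import atz
m=np.array([atz("top",q,97) for q in [(172,400),(258,375),(271,415),(185,445)]]);print("lock",m.mean(0),"vs",u2w(-127,153,0))
h=PSI+np.pi/2
for k,P,az in [("lock",u2w(-127,153,79),h),("draw",u2w(-175,153,95),h),("mat",[450,-281,46],h),("btn",[597,-136,95],h),("lev0",u2w(-130,92,50),PSI),("lev1",u2w(19,92,175),PSI)]:
    for a in(az,az+np.pi):
        q=solve_ik(P,down(a)); print(k,np.round(a,2),None if q is None else np.round(q,2))
E
```

```text
lock [431.27277135  52.99151954  97.        ] vs [np.float64(431.89354710627657), np.float64(54.800715034556134), 0]
lock 1.87 [-0.07  0.13  2.02 -0.    1.   -1.94]
lock 5.01 [-0.07  0.13  2.02 -0.    1.    1.2 ]
draw 1.87 [-0.12 -0.    2.11 -0.    1.03 -1.99]
draw 5.01 [-0.12 -0.    2.11 -0.    1.03  1.16]
mat 1.87 [-0.72  0.36  1.8  -0.    0.98 -2.59]
mat 5.01 [-0.72  0.36  1.8  -0.    0.98  0.55]
btn 1.87 [-0.37  0.44  1.57 -0.    1.14 -2.23]
btn 5.01 [-0.37  0.44  1.57 -0.    1.14  0.91]
lev0 0.3 [-0.2   0.21  2.   -0.    0.93 -0.5 ]
lev0 3.44 [-0.2   0.21  2.   -0.    0.93  2.64]
lev1 0.3 [-0.08  0.3   1.57 -0.    1.27 -0.38]
lev1 3.44 [-0.08  0.3   1.57 -0.    1.27  2.77]
```

```bash
python3 - <<'E'
from h import *
o=down(PSI+1.5*np.pi)
move_ptp([431.5,54,190],o); st("above")
hit=servo_line([431.5,54,79],rate=80,f_stop=5); st(f"down {hit}")
if not hit:
    grip(0.0,60); st("gripped")
    cv2.imwrite("pics/g.png",cv2.resize(camera("side")[145:295,190:370],None,fx=4,fy=4,interpolation=cv2.INTER_CUBIC))
E
```

```text
above 3.5 [431.9  53.4 190.2] F [-0.4 -0.6  0.4] op 0.998 ff 0.0
down False 5.0 [432.1  54.   79.5] F [-1.  -0.9  0.4] op 0.997 ff 0.0
gripped 5.3 [432.   53.7  79.7] F [-1.  -0.3  5. ] op 0.694 ff 63.8
```

View pics/g.png

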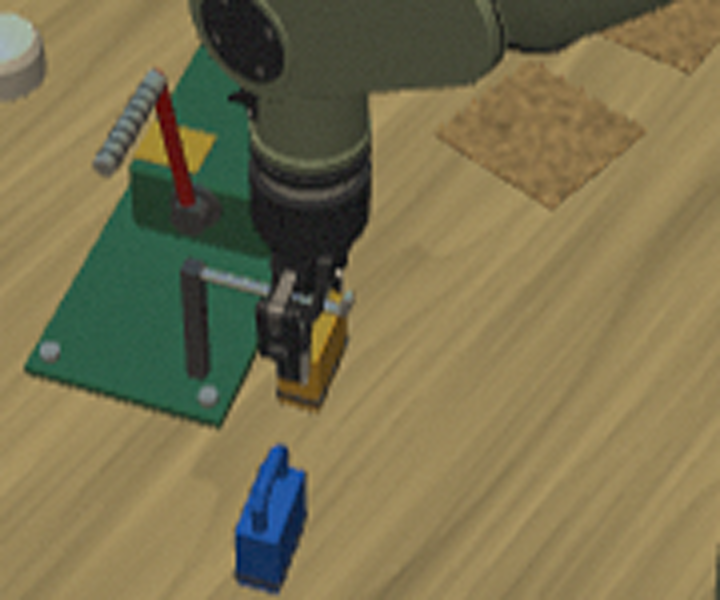

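The gripper is holding the padlock body (side-crop ~(315,350)), opening 0.694, about 59 mm. I'll lift it until it touches the bar, then back off.

```bash
python3 - <<'E'
from h import *
s=st(); p=np.array(s["position"]); z0=p[2]
servo_line([432,54,z0+8],rate=30); st("+8")
hit=servo_line([432,54,z0+20],rate=12,f_stop=4); s=st(f"up {hit}")
servo_line([432,54,s["position"][2]-1.5],rate=10) if hit else None
s=st("lifted, rel %.1f"%(s["position"][2]-1.5-z0))
E
```

```text
5.4 [432.   53.7  79.7] F [-1.7 -2.3  5. ] op 0.692 ff 63.8
+8 5.8 [431.5  54.1  87.3] F [-0.2  1.3 -5. ] op 0.689 ff 65.1
up True 6.6 [430.7  54.1  96.5] F [-0.2  0.  -5.5] op 0.692 ff 69.3
lifted, rel 15.3 7.0 [431.7  54.   94.7] F [-0.1  0.6 -5.2] op 0.69 ff 69.3
```

```bash
python3 - <<'E'
from h import *
s=st(); p=np.array(s["position"]); d=np.array([np.cos(PSI),np.sin(PSI),0])
z=95.2
hit=servo_line(list(np.r_[(np.array([432,54,0])-60*d)[:2],z]),rate=60,f_stop=5); s=st(f"draw {hit}")
print((np.array(s["position"])-[432,54,0])@d)
E
```

```text
7.0 [431.7  54.   94.7] F [-0.1  0.6 -5.2] op 0.69 ff 69.3
draw False 8.2 [375.2  36.5  95.4] F [-0.8  0.2 -4.6] op 0.69 ff 69.3
-59.4445439351742
```

```bash
python3 - <<'E'
from h import *
o=down(PSI+1.5*np.pi)
servo_line([375,36.5,190],rate=200)
move_ptp([449,-281,120],o); st("above mat")
servo_line([449,-281,58],rate=80)
hit=servo_line([449,-281,40],rate=15,f_stop=2.5); st(f"down {hit}")
camera("top");camera("side")
for n in("side","top"):
    cv2.imwrite(f"pics/p{n}.png",camera(n))
t=cv2.imread("pics/ptop.png")[150:290,290:430];s=cv2.imread("pics/pside.png")[100:240,250:390]
cv2.imwrite("pics/place.png",cv2.resize(np.hstack([t,s]),(800,400),interpolation=cv2.INTER_CUBIC))
E
```

```text
above mat 10.0 [ 448.9 -279.6  119.6] F [ 0.4 -0.5 -5.1] op 0.687 ff 69.5
down True 11.7 [ 449.  -281.    48.4] F [-0.  -0.8  5.7] op 0.69 ff 70.2
```

View pics/place.png

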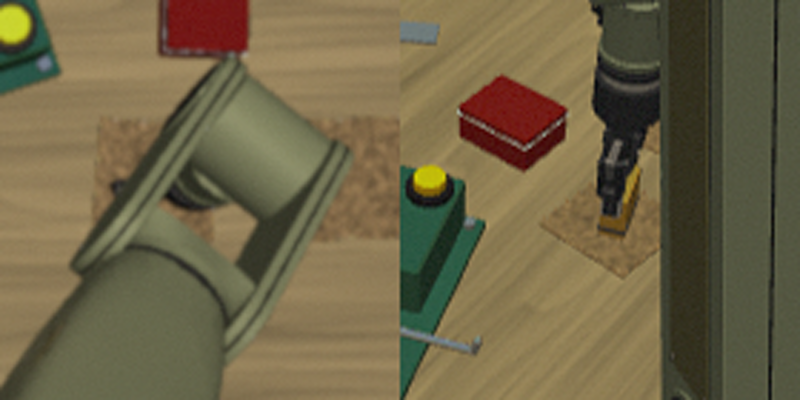

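The padlock is standing on the mat (side half ~(620,200)), with the contact height as expected. I'll release it, check it, then press the button.

```bash
python3 - <<'E'
from h import *
grip(1.0); st("open")
servo_line([449,-281,190],rate=150)
o=down(PSI+1.5*np.pi)
move_ptp([597,-136,190],o); grip(0.0,40); st("above button")
for n in("side","top"):
    cv2.imwrite(f"pics/b{n}.png",camera(n))
t=cv2.imread("pics/btop.png")[130:270,250:430];s=cv2.imread("pics/bside.png")[100:240,220:400]
cv2.imwrite("pics/after.png",cv2.resize(np.hstack([t,s]),(800,311),interpolation=cv2.INTER_CUBIC))
E
```

```text
open 12.3 [ 447.  -279.2   46.1] F [ 1.  -0.3 -1. ] op 1.006 ff 0.0
above button 15.0 [ 597. -136.  190.] F [-0.4  0.3  0.2] op -0.004 ff 0.0
```

View pics/after.png

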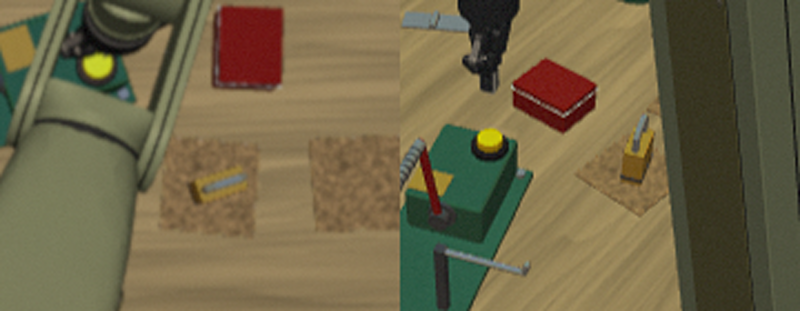

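The padlock is upright near the mat's centre (top half: base ~(208,190), mat centre ~(209,187)). The hook is clear. Next is the button.

```bash
python3 - <<'E'
from h import *
servo_line([597,-136,112],rate=120); st("near")
hit=servo_line([597,-136,84],rate=12,f_stop=14); st(f"press {hit}")
pause(0.3); st("held")
servo_line([597,-136,200],rate=120); pause(0.5)
for n in("side","top"):
    im=camera(n); cv2.imwrite(f"pics/d{n}.png",im)
    for q in("lever_grip",):
        for d in find_in(q,n): print(n,q,round(d["p"],2),w(n,d["xyz"]).round(0))
t=cv2.imread("pics/dtop.png")[130:270,170:350];s=cv2.imread("pics/dside.png")[140:280,190:370]
cv2.imwrite("pics/drop.png",cv2.resize(np.hstack([t,s]),(800,311),interpolation=cv2.INTER_CUBIC))
print(u2w(-130,97,57))
E
```

```text
near 15.9 [ 597.7 -136.2  112.7] F [-0.1  0.1  0.1] op 0.001 ff 0.0
press True 17.0 [ 597.2 -136.1  103.2] F [-0.6  0.6  5.8] op 0.001 ff 2.4
held 17.3 [ 597.2 -136.1  103.1] F [-1.5  0.   5. ] op -0.003 ff 2.4
side lever_grip 0.59 [496. -11.  63.]
top lever_grip 0.52 [526.  -3.  63.]
[np.float64(445.35901871117034), np.float64(0.36101376372072025), 57]
```

View pics/drop.png

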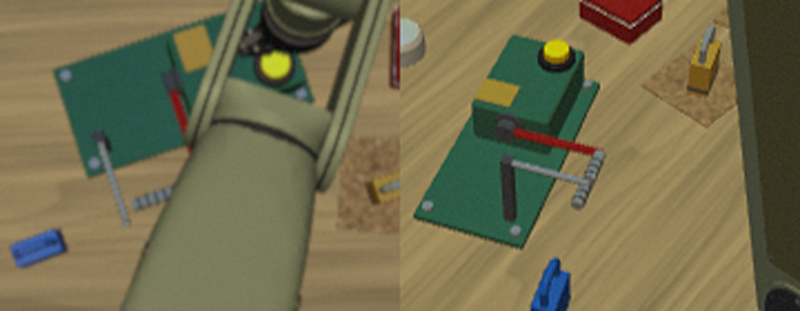

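The lever has dropped: its grip runs (598,155)–(578,203) in the side half, and it is level. I'll measure its end, then grasp.

```bash
python3 - <<'E'
from h import *
from fit import tri
f=lambda x,y,ox,oy,n:(((x/2.222+ox)-{"top":170,"side":190}[n])*4,((y/2.222+oy)-{"top":120,"side":145}[n])*4)
p,e=tri(f(138,203,170,130,"top"),f(178,203,190,140,"side"));print("outer end",p.round(1),e.round(1),"expected",u2w(-130,142,57.7))
o=down(PSI)
G=u2w(-130,92,0)
grip(0.8)
move_ptp([G[0],G[1],150],o); st("above")
hit=servo_line([G[0],G[1],49.7],rate=80,f_stop=6); st(f"down {hit}")
if not hit:
    grip(0.0,25); s=st("grip"); P=np.array(s["position"][:2])-U
    c,s_=np.cos(PSI),np.sin(PSI); print("unit",c*P[0]+s_*P[1],-s_*P[0]+c*P[1])
E
```

```text
outer end [435.3  37.1  52.5] 0.7 expected [np.float64(432.2326759080241), np.float64(43.40400534904492), 57.7]
above 20.9 [447.6  -4.7 150.5] F [-0.1  0.3 -0. ] op 0.802 ff 0.0
down False 22.3 [447.4  -4.5  50.2] F [ 0.3 -0.3  0.6] op 0.8 ff 0.0
grip 22.8 [446.   -4.7  49.9] F [-3.8 -1.4  4.5] op 0.17 ff 24.4
unit -130.8856894649762 91.97113305921863
```

Pinched, opening about 15 mm on the 16 mm bar. I'll swing the lever up along the arc.

```bash
python3 - <<'E'
from h import *
for i,a in enumerate(np.linspace(1.70,0.05,23)[1:]):
    b=0.15-a
    servo_line(u2w(130*np.sin(b)-0.5*(a/1.7),92,55+130*np.cos(b)-8),rate=70)
    s=sense()
    if i%3==2: st(f"a={a:.2f}")
    if np.linalg.norm(s["force"])>30: st("STOP"); break
E
```

```text
a=1.48 23.7 [449.2  -3.6  78.7] F [-3.4 -4.7 -1.7] op 0.178 ff 24.6
a=1.25 24.5 [457.9  -0.9 106. ] F [-7.4 -6.1  1.7] op 0.178 ff 24.8
a=1.02 25.4 [471.4   3.3 130.5] F [-14.5  -7.    9.2] op 0.176 ff 25.0
a=0.80 26.3 [492.3   9.7 153. ] F [-19.7  -5.9  20.8] op 0.175 ff 26.1
a=0.57 27.2 [520.9  18.4 169. ] F [-6.8 -0.9 13.8] op 0.175 ff 26.5
a=0.35 28.0 [547.5  26.6 176.3] F [-3.   0.8  7.7] op 0.176 ff 26.8
a=0.12 28.9 [574.6  34.8 177.5] F [-2.   1.1  6. ] op 0.173 ff 27.1
```

```bash
python3 - <<'E'
from h import *
st(); grip(0.85); pause(0.3); p=sense()["position"]
servo_line([p[0],p[1],270],rate=120)
move_ptp([420,-480,280],down(PSI)); pause(0.3); st("clear")
for n in("side","top"):
    im=camera(n); cv2.imwrite(f"pics/e{n}.png",im)
    for q in("lever_grip","washer_box","key_tin","padlock"):
        for d in find_in(q,n): print(n,q,round(d["p"],2),w(n,d["xyz"]).round(0))
t=cv2.imread("pics/etop.png")[110:270,170:370];s=cv2.imread("pics/eside.png")[130:290,180:380]
cv2.imwrite("pics/end.png",cv2.resize(np.hstack([t,s]),(800,320),interpolation=cv2.INTER_CUBIC))
E
```

```text
29.2 [584.   37.7 176.6] F [-1.3  1.6  4.3] op 0.175 ff 27.1
clear 33.3 [ 420.5 -479.5  280.1] F [-0.7 -0.2 -0.7] op 0.847 ff 0.0
side lever_grip 0.9 [585.   4. 171.]
side lever_grip 0.64 [577.   2.  21.]
side lever_grip 0.29 [ 434. -266.    6.]
side washer_box 0.58 [ 613. -311.   49.]
side key_tin 0.7 [ 589. -128.   98.]
side key_tin 0.56 [473. 405.  65.]
side padlock 0.88 [ 441. -256.   62.]
side padlock 0.73 [373. 186.  59.]
side padlock 0.21 [571.  -2.  22.]
top lever_grip 0.57 [588.  29. 191.]
top washer_box 0.68 [ 617. -327.   50.]
top key_tin 0.66 [485. 394.  67.]
top padlock 0.7 [ 451. -276.   62.]
```

View pics/end.png

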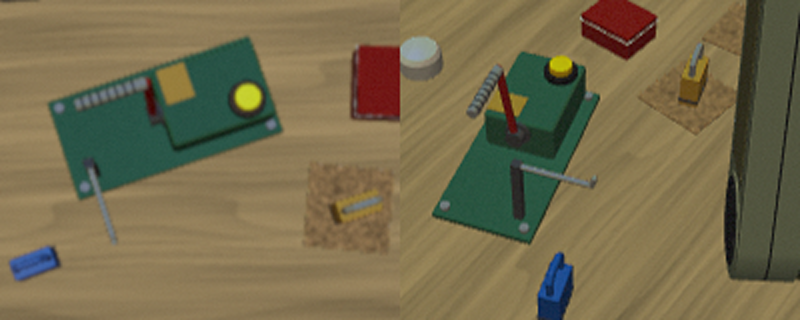

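The padlock stands upright in the middle of the mat; its top is offset only by parallax. The lever looks home (side half grip (485,90)). I'll compare the lever pixels with the first picture before handing in.

```bash
python3 - <<'E'
from h import *
ok=True
for n,(r,c) in {"top":((140,180),(200,260)),"side":((155,205),(208,245))}.items():
    a=cv2.imread(f"pics/{n}0.png")[r[0]:r[1],c[0]:c[1]];b=cv2.imread(f"pics/e{n}.png")[r[0]:r[1],c[0]:c[1]]
    sh,resp=cv2.phaseCorrelate(np.float32(cv2.cvtColor(a,6)),np.float32(cv2.cvtColor(b,6)));d=cv2.absdiff(a,b)
    print(n,d.mean(),d.max(),sh,resp); ok&=d.mean()<6
if ok: print(finish_job())
E
```

```text
top 1.8029166666666667 11 (-0.01680253006026433, -0.036781585169951114) 1.0006089536348979
side 2.005045045045045 19 (0.01575968711986775, -0.11331320323137106) 0.9881137094497681
the job is handed in; nothing more can be done
None
```

The drop test is done and handed in at about 33 s: the brass padlock stands upright mid-mat, the button press tripped the lever so it dropped level on its own, the lever is back in its home position (it matches the first picture), and the washer box and key tin were not touched.

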